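# Sort the brazed bands into their trays

## Robot

A 7-joint arm with a two-finger parallel gripper is mounted at the origin on the work surface. World frame = base frame: x ahead of the robot, y to its left, z up, the work surface at z = 0. Lengths are in m, angles in rad, forces in N, time in s.
With the tool pointing down it reaches from about 0.425 to 0.8 m from the base axis. Payload 8.3 kg.
Tool frame: the origin (TCP) lies midway between the tips of the shut fingers; the grasp point (between the pads) lies r.grasp_offset behind it (r.grasp_offset is the distance from the TCP to the grasp point, in m); z points along the fingers, y is the line along which they close (so a half turn about z gives the same grasp; the last joint's range is limited). The gripper opens to 85 mm and grips with 20 to 120 N. Pads are 22 mm wide; open, the fingers measure 114 mm over their backs; the gripper's body (76 mm by 85 mm) begins 54 mm behind the grasp point. The pads swing forward as they close: fully open they stand 13 mm farther back than shut.
Start: joints at [1.233, 0.383, 0.016, 1.37, -0.006, 1.388, -0.046], TCP at [0.17, -0.602, 0.231] pointing down, gripper open.
Joint ranges: [-2.95, 2.95], [-0.25, 2.06], [-1.52, 1.56], [0.18, 2.33], [-1.44, 4.58], [0.02, 2.06], [-3.01, 3.01]. Speed limits (rad/s): [2.39, 2.39, 3.01, 3.01, 3.14, 3.14, 3.14].

## Interface

Orientations are given as a rotation vector (axis times angle).
In Python, from workcell import r gives the robot as it stands.
- The arm moves only by the tool play_rows, never from a script. Its argument "increments" is a list of rows, each an object with "fingers": the closure, from 0 (fully open) to 1 (shut); "offset": the shift along the tool's x, y, z in units of 25 mm (1.0 is 25 mm), a list of three; "twist": the turn about the tool's z in units of 8 degrees (1.0 is 8 degrees). A call has 1 to 12 rows; each row shifts and turns the commanded pose from where the row before left it, along the tool's axes as they then stand; what a row does not reach is not made up. A row lasts 1/8 s, in which the tool goes at most 62.5 mm and 10.7 degrees, less where a joint would pass 70% of its speed; a pose out of reach is approached as far as the arm can. A call is refused whole if a number of a shift passes 1 or a number of a turn 1, either way. A call with a gripper value outside its range is refused whole. The fingers move at their own pace and stop on an object; the grip force is fixed at half the most. Time passes only in rows, so rows that do not move let the fingers close. It gives the time, the measured TCP pose, the force, the opening and the grip force at its end, in the units of the state.
- r.observe(): the state, without advancing time (a new reading comes with each control period).
- r.capture(name): name is "side" or "top"; returns a dict with "img" (384x512x3 uint8, blue, green, red), "fx", "fy", "cx", "cy" (pixels), "D" ([k1, k2, p1, p2, k3] as OpenCV has them; the pictures are not rectified), "rvec" (rotation vector, rad) and "tvec" (3), from world to camera coordinates, as OpenCV has them. Camera axes: x right, y down, z forward; pixel columns grow to the right and rows downward; lengths in m; the calibration is good to about 2 mm. A picture is of the moment at which its call begins. There is no depth.
- r.job_done(): hands the job in; it is judged then, once.
The state is a dict: "t": time; "q": joint angles; "joint_vel": joint speeds; "joint_efforts": joint torques, N m; "tcp_pos": TCP position; "tool_rot": TCP orientation; "ft_force": force on the tool from outside, world axes, zero at the start; "ft_torque": the same for the moment, N m; "grip_width": opening from 0.0 (shut) to 1.0 (fully open); "grip_force": force on a finger pad.
Only numpy, scipy, OpenCV 4.12 (cv2) and the standard library are available. Lean on these libraries where they do the work, as an engineer would, in place of code of your own. Each camera call takes 0.05 s, during which the arm holds its last target. There are 200 camera calls.

## Task

Sort the five loose bands standing on the open bench between the three trays: the two closed round brass bands go into the grey tray that shows a round sample on its back ledge, the two copper obround bands into the grey tray that shows an obround sample, one band to a bay, and the brass band whose seam has sprung open goes into the red rework tray. Leave each band standing upright, flat on its tray's floor, and leave the flux jar and the piece of firebrick where they are.

Things in the scene. Friction and masses are not known exactly. Their poses are not given: they have to be found in the camera images.
- band_round_a: one of two alike: closed round band of brass sheet, silver-brazed seam line on its outside, standing on its edge with its axis upright; 56 mm outside diameter, 40 mm high, wall 3.5 mm, about 0.1 kg, rigid, loose. Origin: on the axis at the underside; z is the axis
- band_round_b: the other of two alike: closed round band of brass sheet, silver-brazed seam line on its outside, standing on its edge with its axis upright; 56 mm outside diameter, 40 mm high, wall 3.5 mm, about 0.1 kg, rigid, loose. Origin: on the axis at the underside; z is the axis
- band_open: round brass band like the other two, but its seam has sprung open: seen from above it is a C, with a 24 mm gap in the wall on its own +x side (grip it across its own y, clear of the gap); 56 mm outside diameter, 40 mm high, wall 3.5 mm, about 0.1 kg, rigid, loose, standing on its edge. Origin: on the axis at the underside; z is the axis
- band_obround_a: one of two alike: obround band of copper sheet (two straight sides joined by half rounds), standing on its edge with its axis upright; 76 mm long along its own x, 46 mm wide along its own y (grip it across the two straight sides), 40 mm high, wall 3.5 mm, about 0.1 kg, rigid, loose. Origin: centre of the underside; z is the axis
- band_obround_b: the other of two alike: obround band of copper sheet (two straight sides joined by half rounds), standing on its edge with its axis upright; 76 mm long along its own x, 46 mm wide along its own y (grip it across the two straight sides), 40 mm high, wall 3.5 mm, about 0.1 kg, rigid, loose. Origin: centre of the underside; z is the axis
- tray_round: grey steel tray, fixed. Outside 106 (own x) x 185 mm (y), rim 15 mm and inner floor 3 mm above the bench. A divider (3 wide, 15 high) makes two bays, each 100 (x) x 88 mm (y), centred at y = +45.5 and -45.5 mm. On a ledge at its back (x +53 to +123, y +-50 mm, the far side) a fixed sample round brass band, top at 55 mm. Origin: centre of the pan's underside, on the bench; z up
- tray_obround: grey steel tray, fixed. Outside 106 (own x) x 185 mm (y), rim 15 mm and inner floor 3 mm above the bench. A divider (3 wide, 15 high) makes two bays, each 100 (x) x 88 mm (y), centred at y = +45.5 and -45.5 mm. On a ledge at its back (x +53 to +123, y +-50 mm, the far side) a fixed sample obround copper band (long along y), top at 55 mm. Origin: centre of the pan's underside, on the bench; z up
- tray_rework: red-painted sheet-steel rework tray, fixed to the bench, without divider, ledge or sample; inside 100 mm (own x) by 179 mm (own y), outside 106 by 185 mm, rim 15 mm above the bench, inner floor 3 mm above the bench. Origin: centre of its underside, on the bench; z up
- flux_jar: bystander: small round flux jar, white and yellow with a blue lid, 44 mm across, 42 mm high, loose, standing among the bands. Origin: centre of its underside
- brick_offcut: bystander: off-cut of cream firebrick with a scorched patch on top, 60 mm (own x) by 50 mm (own y) by 30 mm high, loose, lying among the bands. Origin: centre of its underside
Things that resemble listed ones, but are neither listed nor needed, are in the scene too. What is shaped like the band_round_b but turquoise is not meant.

How it is judged:
By the outcome, as a careful person would: the job done as asked, in the order asked, and still so for the second after the job is handed in, with the robot touching nothing.
It also fails if it takes over 131 s, if anything falls off the work surface, if the arm or the gripper's body presses on something with over 40 N, if the wrist force passes 120 N, or if a joint passes its speed limit or range.

## Working session

There is one attempt and no reset: what is moved stays moved. The work goes in short steps, Python scripts to look and compute and a tool call to move; the robot and the scene stay as the last step left them, time stands still between calls to the robot, and variables do not carry over. Pictures are saved under pics/ and viewed, at most 14 in all, crops included, and the job is handed in when it is done.

Besides the shell and the picture viewer there is one more tool, called after "Request:" in YAML: its name, and indented under it one key for each argument. play_rows: Moves the arm, as the interface text tells. Its arguments: {"type":"object","properties":{"increments":{"type":"array"}},"required":["increments"]}

```bash
mkdir -p pics; python3 - <<'E'
from workcell import r
import cv2,numpy as np
for n in("top","side"):
    c=r.capture(n); cv2.imwrite(f"pics/{n}0.png",c["img"]); print(n,{k:v for k,v in c.items() if k!="img"})
    import pickle; pickle.dump(c,open(f"{n}0.pkl","wb"))
print(r.observe(),r.grasp_offset)
E
```

```text
top {'fx': 435.8342341929105, 'fy': 435.8342341929105, 'cx': 260.23772620589256, 'cy': 192.1671382449106, 'D': array([-0.04242962,  0.        ,  0.        ,  0.        ,  0.        ]), 'rvec': array([ 2.15932795, -2.15061152,  0.16151151]), 'tvec': array([-0.00291765,  0.52449303,  1.02118602])}
side {'fx': 374.17424873408066, 'fy': 374.17424873408066, 'cx': 256.53940200966053, 'cy': 188.5268563181368, 'D': array([-0.04624328,  0.        ,  0.        ,  0.        ,  0.        ]), 'rvec': array([ 0.108174  , -2.84527151,  1.218029  ]), 'tvec': array([0.52797142, 0.04203938, 1.12757879])}
{'t': 0.1, 'q': array([ 1.23309033,  0.38415876,  0.01639235,  1.37105382, -0.0063419 ,
        1.38819813, -0.04651018]), 'joint_vel': array([-0.00213953, -0.00089969, -0.00023877, -0.00246088, -0.00108901,
       -0.00159551, -0.0010128 ]), 'joint_efforts': array([ 4.91843399e-03, -6.29129148e+01,  8.48821476e-01, -3.72755957e+01,
        1.69602974e-02,  1.05495201e-02, -5.22886216e-05]), 'tcp_pos': array([ 0.16951711, -0.60109816,  0.23037391]), 'tool_rot': array([-3.11023876e+00, -4.30112784e-01,  3.66932878e-04]), 'ft_force': array([ 0.07743814,  0.51296747, -0.46401385]), 'ft_torque': array([-0.02229423,  0.00074296,  0.03584296]), 'grip_force': 0.0, 'grip_width': 1.0033984988883635} 0.0187
```

View pics/top0.png

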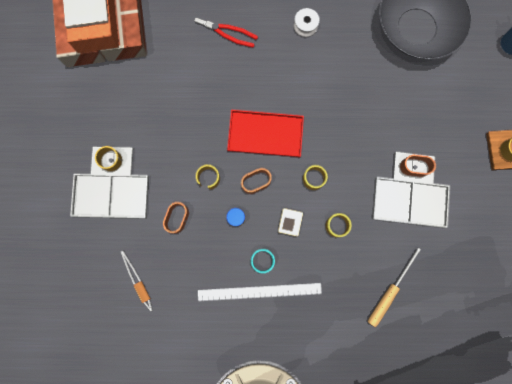

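View pics/side0.png

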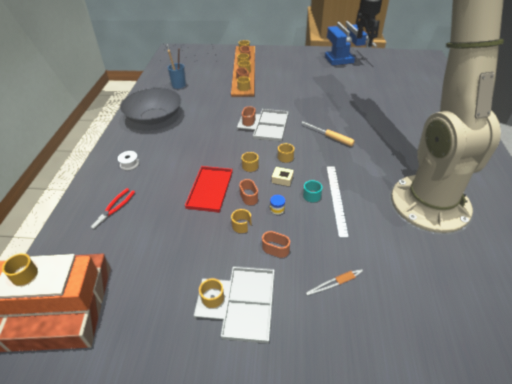

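The top view shows the closed brass rings at about (316,177) and (339,225), and the C-shaped band at (207,176). The copper obrounds are at (256,180) and (175,217), and the turquoise decoy ring is at (263,261). The trays are: red (265,133), round sample on the left (110,195), obround sample on the right (411,202). Next I'll segment and fit the poses in both views.

```bash
cat > fit.py <<'E'
import cv2,numpy as np,pickle
from scipy.optimize import minimize
def proj(P,c):
    K=np.array([[c["fx"],0,c["cx"]],[0,c["fy"],c["cy"]],[0,0,1]])
    return cv2.projectPoints(np.float64(P).reshape(-1,3),c["rvec"],c["tvec"],K,c["D"])[0].reshape(-1,2)
def back(uv,c,z):
    K=np.array([[c["fx"],0,c["cx"]],[0,c["fy"],c["cy"]],[0,0,1]])
    d=np.append(cv2.undistortPoints(np.float64([[uv]]),K,c["D"])[0,0],1)
    R=cv2.Rodrigues(c["rvec"])[0]; o=-R.T@c["tvec"]; d=R.T@d
    return (o+d*(z-o[2])/d[2])[:2]
def outline(L,W):  # obround outline; round if L==W
    a=np.linspace(0,2*np.pi,48,endpoint=False); s=(L-W)/2
    return np.c_[np.cos(a)*W/2+s*np.sign(np.cos(a)),np.sin(a)*W/2]
def box(L,W): return np.array([[1,1],[1,-1],[-1,-1],[-1,1]])*[L/2,W/2]
def solid(p,o,h):
    c,s=np.cos(p[2]),np.sin(p[2]); q=o@np.array([[c,s],[-s,c]])+p[:2]
    return np.r_[np.c_[q,0*q[:,0]],np.c_[q,0*q[:,0]+h]]
def mask(c,lo,hi,uv,rad):
    m=cv2.inRange(cv2.cvtColor(c["img"],cv2.COLOR_BGR2HSV),lo,hi)
    w=np.zeros_like(m); cv2.circle(w,tuple(int(round(v)) for v in uv),rad,255,-1); m&=w
    p=np.argwhere(m)[:,::-1]
    return cv2.convexHull(p.astype(np.float32)).reshape(-1,2), len(p)
S=8
def fit(views,o,h,p0,yaw=True,shape=True):
    """views: list of (cam, hull): IoU of convex silhouettes"""
    def iou(H,G):
        G=cv2.convexHull(np.float32(G)).reshape(-1,2)
        i,_=cv2.intersectConvexConvex(H,G); return i/(cv2.contourArea(H)+cv2.contourArea(G)-i)
    f=lambda p:-sum(iou(H,proj(solid([*p[:2]/100,p[2] if yaw else 0],o,h),c)) for c,H in views)/len(views)
    best=min((minimize(f,[p0[0]*100,p0[1]*100,y],method="Nelder-Mead",options=dict(initial_simplex=[[p0[0]*100+a,p0[1]*100+b,y+d] for a,b,d in((0,0,0),(1,0,0),(0,1,0),(0,0,.3))])) for y in([p0[2]] if not yaw else p0[2]+np.array([0,.5,1,-.5]))),key=lambda s:s.fun)
    return np.r_[best.x[:2]/100,best.x[2],-best.fun]
E
python3 - <<'E'
from fit import *
T,Sd=[pickle.load(open(n+"0.pkl","rb")) for n in("top","side")]
BR=((18,100,60),(32,255,255));CU=((4,90,60),(16,255,255))
hull_fix=1
for n,uv,col,L,W in[("roundA",(316,177),BR,.056,.056),("roundB",(339,225),BR,.056,.056),("open",(207,176),BR,.056,.056),("obA",(256,180),CU,.076,.046),("obB",(175,217),CU,.076,.046),("redtray",(265,133),((0,150,60),(3,255,255)),.106,.185)]:
    h=.015 if "tray" in n else .04
    p=back(uv,T,h); o=box(L,W) if "tray" in n else outline(L,W)
    V=[]
    for c in(T,Sd):
        H,k=mask(c,*col,proj([*p,h/2],c)[0],50 if "tray" in n else 20); H=H-0  ; V.append((c,H))
    y0=0
    out=[fit(v,o,h,[*p,y0],yaw=n[0]!="r" or "tray" in n) for v in(V,V[:1],V[1:])]
    print(n,*[np.round(q,4) for q in out])
# enlarged crops
def crop(c,x0,y0,x1,y1,k): return cv2.resize(c["img"][y0:y1,x0:x1],None,fx=k,fy=k,interpolation=cv2.INTER_CUBIC)
a=crop(T,60,140,460,280,2); b=crop(Sd,180,90,330,350,2)
cv2.imwrite("pics/c1.png",a)
cv2.imwrite("pics/c2.png",b)
E
```

```text
roundA [ 0.564  -0.1354 -0.1981  0.9256] [ 0.565  -0.1355  0.0061  0.944 ] [ 0.5637 -0.1354  0.1249  0.9114]
roundB [ 0.4466 -0.1915 -0.0695  0.9003] [ 0.4466 -0.1911  0.1108  0.9412] [ 0.4459 -0.1932  0.0345  0.8613]
open [0.5639 0.1291 1.1819 0.8943] [ 0.5639  0.1291 -0.2863  0.8985] [0.5629 0.1287 1.3632 0.891 ]
obA [0.5549 0.0101 1.9791 0.9331] [ 0.5551  0.0106 -1.1044  0.9508] [0.5543 0.0094 1.9454 0.9315]
obB [ 0.463   0.2055 -0.3351  0.9354] [ 0.4631  0.2055 -0.3351  0.9467] [ 0.4618  0.2049 -0.4259  0.9309]
redtray [ 0.681  -0.0135 -0.0807  0.9596] [ 0.6815 -0.0135 -0.0809  0.9787] [ 0.6797 -0.0152 -0.0616  0.945 ]
```

View pics/c1.png

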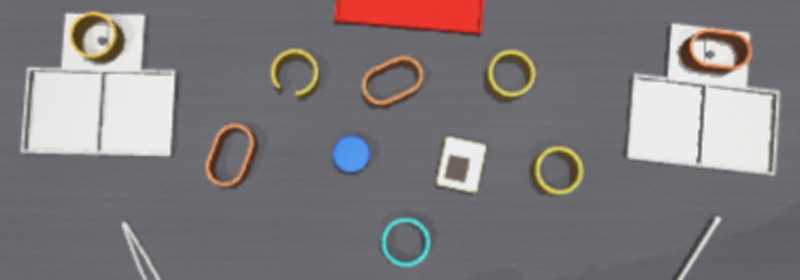

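View pics/c2.png

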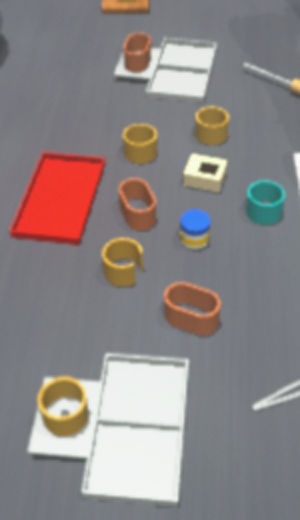

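```bash
cat > plan.py <<'E'
import sys,numpy as np
from scipy.spatial.transform import Rotation as Ro
from workcell import r
def plan(x,y,z,az=None):
    s=r.observe(); R=Ro.from_rotvec(s["tool_rot"]); M=R.as_matrix(); yaw=np.degrees(np.arctan2(M[1,1],M[0,1]))
    tw=0
    if az is not None:
        d=(az-yaw+90)%180-90; tw=-d   # tool z is down
    M2=M@Ro.from_euler("z",tw,degrees=True).as_matrix()
    off=M2.T@(np.array([x,y,z])-s["tcp_pos"])/.025
    off0=M.T@(np.array([x,y,z])-s["tcp_pos"])/.025
    print("t",round(s["t"],2),"tcp",s["tcp_pos"].round(4),"yaw",yaw.round(1),"tilt",np.degrees(np.arccos(-M[2,2])).round(2),"q7",s["q"][6].round(2),"w",round(s["grip_width"],3),"f",round(s["grip_force"],1),"ft",np.abs(s["ft_force"]).max().round(1))
    print(" ->",(x,y,z,az),"twist",round(tw/8,2),"then off",off.round(2),"| off before twist",off0.round(2))
if __name__=="__main__":
    a=sys.argv[1:]
    for k in a: plan(*map(float,k.split(",")))
E
python3 - <<'E'
from fit import *
T,Sd=[pickle.load(open(n+"0.pkl","rb")) for n in("top","side")]
for n,cs in dict(trR=[(27,68),(176,70),(171,156),(21,153)],trO=[(633,74),(779,91),(775,174),(628,158)]).items():
    P=np.array([back((60+u/2,140+v/2),T,.015) for u,v in cs]); c=P.mean(0)
    v=P[0]+P[3]-P[1]-P[2]; yaw=np.arctan2(-v[0],v[1]); ax=np.array([-np.sin(yaw),np.cos(yaw)])
    print(n,c.round(4),"yaw deg",np.degrees(yaw).round(1),"len",np.linalg.norm(P[0]-P[1]).round(3),np.linalg.norm(P[0]-P[3]).round(3),"bays +y",(c+.0455*ax).round(4),"-y",(c-.0455*ax).round(4))
g=[back((60+u/2,140+v/2),T,.04) for u,v in((281,91),(299,92))]; d=np.mean(g,0)-[.5639,.1291]; print("gap az",np.degrees(np.arctan2(d[1],d[0])),np.linalg.norm(g[0]-g[1]))
for n,uv in dict(jar=(235,217),brick=(290.5,222),turq=(263,261)).items(): print(n,back(uv,T,.035).round(3))
E
python3 plan.py .4466,-.1915,.1,0 .564,-.1354,.1,90
```

```text
trR [0.5167 0.3728] yaw deg -0.7 len 0.187 0.106 bays +y [0.5173 0.4183] -y [0.5162 0.3273]
trO [ 0.5046 -0.3793] yaw deg -6.2 len 0.186 0.106 bays +y [ 0.5095 -0.334 ] -y [ 0.4997 -0.4245]
gap az 171.01063125306482 0.021841936915660276
jar [0.464 0.06 ]
brick [ 0.452 -0.074]
turq [ 0.359 -0.008]
t 0.1 tcp [ 0.1695 -0.6011  0.2304] yaw -74.3 tilt 0.1 q7 -0.05 w 1.003 f 0.0 ft 0.5
 -> (0.4466, -0.1915, 0.1, 0.0) twist -9.28 then off [16.38 11.09  5.24] | off before twist [ 15.11 -12.75   5.24]
t 0.1 tcp [ 0.1695 -0.6011  0.2304] yaw -74.3 tilt 0.1 q7 -0.05 w 1.003 f 0.0 ft 0.5
 -> (0.564, -0.1354, 0.1, 90.0) twist 1.97 then off [ 15.78 -18.62   5.24] | off before twist [ 20.24 -13.64   5.24]
```

Request:
play_rows:
  increments:
    - {"fingers": 0, "offset": [0, 0, 0.4], "twist": -0.93}
    - {"fingers": 0, "offset": [0, 0, 0.4], "twist": -0.93}
    - {"fingers": 0, "offset": [0, 0, 0.4], "twist": -0.93}
    - {"fingers": 0, "offset": [0, 0, 0.4], "twist": -0.93}
    - {"fingers": 0, "offset": [0, 0, 0.4], "twist": -0.93}
    - {"fingers": 0, "offset": [0, 0, 0.4], "twist": -0.93}
    - {"fingers": 0, "offset": [0, 0, 0.4], "twist": -0.93}
    - {"fingers": 0, "offset": [0, 0, 0.4], "twist": -0.93}
    - {"fingers": 0, "offset": [0, 0, 0.4], "twist": -0.93}
    - {"fingers": 0, "offset": [0, 0, 0.4], "twist": -0.91}

```text
t: 1.35
tcp_pos: [0.1695, -0.6012, 0.1304]
tool_rot: [-2.216, -2.225, -0.001]
ft_force: [-0.5, 0.7, -0.8]
grip_width: 1.001
grip_force: 0.0
```

Request:
play_rows:
  increments:
    - {"fingers": 0, "offset": [0.9, 0.6, 0], "twist": 0}
    - {"fingers": 0, "offset": [0.9, 0.6, 0], "twist": 0}
    - {"fingers": 0, "offset": [0.9, 0.6, 0], "twist": 0}
    - {"fingers": 0, "offset": [0.9, 0.6, 0], "twist": 0}
    - {"fingers": 0, "offset": [0.9, 0.6, 0], "twist": 0}
    - {"fingers": 0, "offset": [0.9, 0.6, 0], "twist": 0}
    - {"fingers": 0, "offset": [0.9, 0.6, 0], "twist": 0}
    - {"fingers": 0, "offset": [0.9, 0.6, 0], "twist": 0}
    - {"fingers": 0, "offset": [0.9, 0.6, 0], "twist": 0}
    - {"fingers": 0, "offset": [0.9, 0.6, 0], "twist": 0}
    - {"fingers": 0, "offset": [0.9, 0.6, 0], "twist": 0}
    - {"fingers": 0, "offset": [0.9, 0.6, 0], "twist": 0}

```text
t: 2.85
tcp_pos: [0.3499, -0.3306, 0.131]
tool_rot: [-2.221, -2.221, -0.0]
ft_force: [0.9, -0.3, 0.3]
grip_width: 1.001
grip_force: 0.0
```

```bash
python3 plan.py .4466,-.1915,.06,0
```

```text
t 2.85 tcp [ 0.3499 -0.3306  0.131 ] yaw -0.0 tilt 0.03 q7 0.63 w 1.001 f 0.0 ft 0.9
 -> (0.4466, -0.1915, 0.06, 0.0) twist -0.0 then off [5.56 3.87 2.84] | off before twist [5.56 3.87 2.84]
```

Request:
play_rows:
  increments:
    - {"fingers": 0, "offset": [0.93, 0.65, 0], "twist": 0}
    - {"fingers": 0, "offset": [0.93, 0.65, 0], "twist": 0}
    - {"fingers": 0, "offset": [0.93, 0.65, 0], "twist": 0}
    - {"fingers": 0, "offset": [0.93, 0.65, 0], "twist": 0}
    - {"fingers": 0, "offset": [0.92, 0.64, 0], "twist": 0}
    - {"fingers": 0, "offset": [0.92, 0.63, 0], "twist": 0}
    - {"fingers": 0, "offset": [0, 0, 0.9], "twist": 0}
    - {"fingers": 0, "offset": [0, 0, 0.9], "twist": 0}
    - {"fingers": 0, "offset": [0, 0, 0.9], "twist": 0}
    - {"fingers": 0, "offset": [0, 0, 0.9], "twist": 0}
    - {"fingers": 0, "offset": [0, 0, 0.8], "twist": 0}
    - {"fingers": 0, "offset": [0, 0, 0.44], "twist": 0}

```text
t: 4.35
tcp_pos: [0.4457, -0.1923, 0.0091]
tool_rot: [-2.22, -2.22, 0.001]
ft_force: [0.2, -0.4, -0.7]
grip_width: 1.001
grip_force: 0.0
```

Request:
play_rows:
  increments:
    - {"fingers": 1, "offset": [0, 0, 0], "twist": 0}
    - {"fingers": 1, "offset": [0, 0, 0], "twist": 0}
    - {"fingers": 1, "offset": [0, 0, 0], "twist": 0}
    - {"fingers": 1, "offset": [0, 0, 0], "twist": 0}
    - {"fingers": 1, "offset": [0, 0, 0], "twist": 0}
    - {"fingers": 1, "offset": [0, 0, 0], "twist": 0}

```text
t: 5.1
tcp_pos: [0.4472, -0.1928, 0.0113]
tool_rot: [2.22, 2.22, 0.001]
ft_force: [-1.0, 1.2, 6.6]
grip_width: 0.631
grip_force: 63.7
```

```bash
python3 plan.py .5173,.4183,.11,-0.7; python3 - <<'E'
from workcell import r
import cv2
c=r.capture("side"); cv2.imwrite("pics/g1.png",cv2.resize(c["img"][100:220,230:350],None,fx=4,fy=4))
E
```

```text
t 5.1 tcp [ 0.4472 -0.1928  0.0113] yaw -0.0 tilt 0.1 q7 0.15 w 0.631 f 63.7 ft 6.6
 -> (0.5173, 0.4183, 0.11, -0.7) twist 0.09 then off [24.47  2.51 -3.96] | off before twist [24.44  2.81 -3.96]
```

View pics/g1.png

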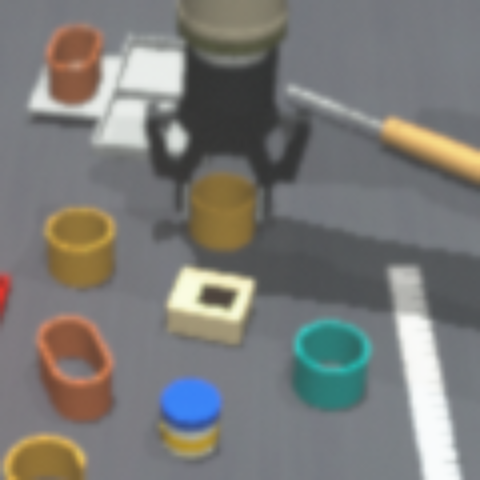

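Request:
play_rows:
  increments:
    - {"fingers": 1, "offset": [0, 0, -0.5], "twist": 0}
    - {"fingers": 1, "offset": [0, 0, -0.9], "twist": 0}
    - {"fingers": 1, "offset": [0, 0, -1], "twist": 0}
    - {"fingers": 1, "offset": [0, 0, -1], "twist": 0}
    - {"fingers": 1, "offset": [0.5, 0, -0.6], "twist": 0}
    - {"fingers": 1, "offset": [1, 0.12, 0], "twist": 0}
    - {"fingers": 1, "offset": [1, 0.12, 0], "twist": 0}
    - {"fingers": 1, "offset": [1, 0.12, 0], "twist": 0}
    - {"fingers": 1, "offset": [1, 0.12, 0], "twist": 0}
    - {"fingers": 1, "offset": [1, 0.12, 0], "twist": 0}
    - {"fingers": 1, "offset": [1, 0.12, 0], "twist": 0}
    - {"fingers": 1, "offset": [1, 0.12, 0], "twist": 0}

```text
t: 6.65
tcp_pos: [0.467, -0.0034, 0.1104]
tool_rot: [-2.221, -2.222, 0.0]
ft_force: [0.6, -0.5, -1.0]
grip_width: 0.632
grip_force: 63.4
```

Request:
play_rows:
  increments:
    - {"fingers": 1, "offset": [1, 0.12, 0], "twist": 0}
    - {"fingers": 1, "offset": [1, 0.12, 0], "twist": 0}
    - {"fingers": 1, "offset": [1, 0.12, 0], "twist": 0}
    - {"fingers": 1, "offset": [1, 0.12, 0], "twist": 0}
    - {"fingers": 1, "offset": [1, 0.12, 0], "twist": 0}
    - {"fingers": 1, "offset": [1, 0.12, 0], "twist": 0}
    - {"fingers": 1, "offset": [1, 0.12, 0], "twist": 0}
    - {"fingers": 1, "offset": [1, 0.12, 0], "twist": 0}
    - {"fingers": 1, "offset": [1, 0.12, 0], "twist": 0}
    - {"fingers": 1, "offset": [1, 0.12, 0], "twist": 0}
    - {"fingers": 1, "offset": [1, 0.12, 0], "twist": 0}
    - {"fingers": 1, "offset": [1, 0.12, 0], "twist": 0}

```text
t: 8.15
tcp_pos: [0.5026, 0.2963, 0.1104]
tool_rot: [-2.221, -2.222, 0.001]
ft_force: [-0.5, 0.4, -0.8]
grip_width: 0.633
grip_force: 63.4
```

```bash
python3 plan.py .5173,.4183,.0155,-0.7
```

```text
t 8.15 tcp [0.5026 0.2963 0.1104] yaw 0.0 tilt 0.04 q7 -0.84 w 0.633 f 63.4 ft 0.8
 -> (0.5173, 0.4183, 0.0155, -0.7) twist 0.09 then off [4.89 0.53 3.79] | off before twist [4.88 0.59 3.79]
```

Request:
play_rows:
  increments:
    - {"fingers": 1, "offset": [0.98, 0.12, 0], "twist": 0}
    - {"fingers": 1, "offset": [0.98, 0.12, 0], "twist": 0}
    - {"fingers": 1, "offset": [0.98, 0.12, 0], "twist": 0}
    - {"fingers": 1, "offset": [0.98, 0.12, 0], "twist": 0}
    - {"fingers": 1, "offset": [0.96, 0.11, 0], "twist": 0}
    - {"fingers": 1, "offset": [0, 0, 1], "twist": 0}
    - {"fingers": 1, "offset": [0, 0, 1], "twist": 0}
    - {"fingers": 1, "offset": [0, 0, 0.8], "twist": 0}
    - {"fingers": 1, "offset": [0, 0, 0.5], "twist": 0}
    - {"fingers": 1, "offset": [0, 0, 0.3], "twist": 0}
    - {"fingers": 1, "offset": [0, 0, 0.15], "twist": 0}
    - {"fingers": 1, "offset": [0, 0, 0], "twist": 0}

```text
t: 9.65
tcp_pos: [0.5185, 0.4171, 0.017]
tool_rot: [-2.222, -2.221, -0.001]
ft_force: [-0.6, 0.0, -1.2]
grip_width: 0.63
grip_force: 63.4
```

Request:
play_rows:
  increments:
    - {"fingers": 0.25, "offset": [0, 0, 0], "twist": 0}
    - {"fingers": 0.25, "offset": [0, 0, 0], "twist": 0}
    - {"fingers": 0.25, "offset": [0, 0, 0], "twist": 0}
    - {"fingers": 0.25, "offset": [0, 0, 0], "twist": 0}

```text
t: 10.15
tcp_pos: [0.5184, 0.417, 0.0168]
tool_rot: [-2.222, -2.221, -0.0]
ft_force: [-0.3, -0.0, -0.0]
grip_width: 0.749
grip_force: 0.0
```

Request:
play_rows:
  increments:
    - {"fingers": 0.25, "offset": [0, 0, -0.5], "twist": 0}
    - {"fingers": 0.25, "offset": [0, 0, -1], "twist": 0}
    - {"fingers": 0.2, "offset": [0, 0, -1], "twist": 0}
    - {"fingers": 0, "offset": [0, 0, -1], "twist": 0}
    - {"fingers": 0, "offset": [0, 0, -0.5], "twist": 0}

```text
t: 10.78
tcp_pos: [0.5188, 0.4177, 0.1191]
tool_rot: [2.221, 2.221, 0.005]
ft_force: [-0.0, 0.2, -0.7]
grip_width: 0.997
grip_force: 0.0
```

```bash
python3 plan.py .564,-.1354,.1,0;  python3 - <<'E'
from workcell import r
import cv2
c=r.capture("side"); cv2.imwrite("pics/p1.png",cv2.resize(c["img"][200:370,150:350],None,fx=3,fy=3))
E
```

```text
t 10.78 tcp [0.5188 0.4177 0.1191] yaw -0.0 tilt 0.17 q7 -0.99 w 0.997 f 0.0 ft 0.7
 -> (0.564, -0.1354, 0.1, 0.0) twist -0.0 then off [-22.13   1.81   0.72] | off before twist [-22.13   1.81   0.72]
```

View pics/p1.png

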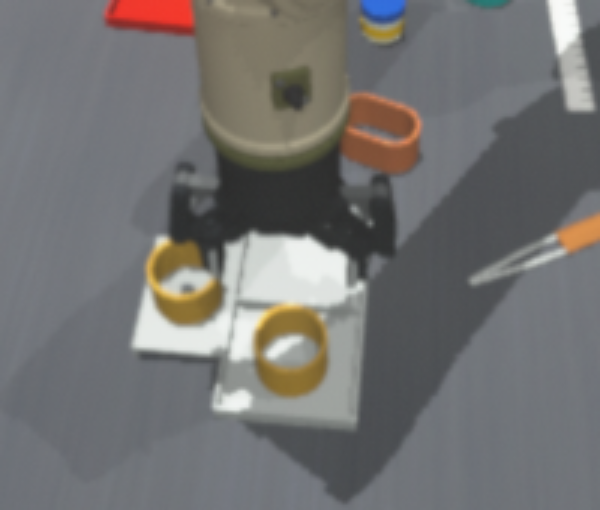

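The band stands centred in the left (+y) bay. Next is round A.

Request:
play_rows:
  increments:
    - {"fingers": 0, "offset": [-1, 0.08, 0], "twist": 0}
    - {"fingers": 0, "offset": [-1, 0.08, 0], "twist": 0}
    - {"fingers": 0, "offset": [-1, 0.08, 0], "twist": 0}
    - {"fingers": 0, "offset": [-1, 0.08, 0], "twist": 0}
    - {"fingers": 0, "offset": [-1, 0.08, 0], "twist": 0}
    - {"fingers": 0, "offset": [-1, 0.08, 0], "twist": 0}
    - {"fingers": 0, "offset": [-1, 0.08, 0], "twist": 0}
    - {"fingers": 0, "offset": [-1, 0.08, 0], "twist": 0}
    - {"fingers": 0, "offset": [-1, 0.08, 0], "twist": 0}
    - {"fingers": 0, "offset": [-1, 0.08, 0], "twist": 0}
    - {"fingers": 0, "offset": [-1, 0.08, 0], "twist": 0}
    - {"fingers": 0, "offset": [-1, 0.08, 0], "twist": 0}

```text
t: 12.32
tcp_pos: [0.5419, 0.1159, 0.1161]
tool_rot: [-2.221, -2.221, 0.001]
ft_force: [0.8, 0.3, -0.3]
grip_width: 1.002
grip_force: 0.0
```

Request:
play_rows:
  increments:
    - {"fingers": 0, "offset": [-1, 0.08, 0], "twist": 0}
    - {"fingers": 0, "offset": [-1, 0.08, 0], "twist": 0}
    - {"fingers": 0, "offset": [-1, 0.08, 0], "twist": 0}
    - {"fingers": 0, "offset": [-1, 0.08, 0], "twist": 0}
    - {"fingers": 0, "offset": [-1, 0.08, 0], "twist": 0}
    - {"fingers": 0, "offset": [-1, 0.08, 0], "twist": 0}
    - {"fingers": 0, "offset": [-1, 0.08, 0], "twist": 0}
    - {"fingers": 0, "offset": [-1, 0.08, 0], "twist": 0}
    - {"fingers": 0, "offset": [-1, 0.08, 0], "twist": 0}
    - {"fingers": 0, "offset": [-0.8, 0.08, 0], "twist": 0}

```text
t: 13.58
tcp_pos: [0.5619, -0.1293, 0.116]
tool_rot: [-2.222, -2.22, 0.001]
ft_force: [0.1, 0.8, -0.9]
grip_width: 1.001
grip_force: 0.0
```

```bash
python3 plan.py .564,-.1354,.0095,0
```

```text
t 13.57 tcp [ 0.5619 -0.1293  0.116 ] yaw -0.1 tilt 0.05 q7 -0.03 w 1.001 f 0.0 ft 0.9
 -> (0.564, -0.1354, 0.0095, 0.0) twist -0.01 then off [-0.24  0.09  4.26] | off before twist [-0.24  0.09  4.26]
```

Request:
play_rows:
  increments:
    - {"fingers": 0, "offset": [-0.24, 0.09, 0.6], "twist": 0}
    - {"fingers": 0, "offset": [0, 0, 1], "twist": 0}
    - {"fingers": 0, "offset": [0, 0, 1], "twist": 0}
    - {"fingers": 0, "offset": [0, 0, 1], "twist": 0}
    - {"fingers": 0, "offset": [0, 0, 0.6], "twist": 0}
    - {"fingers": 0, "offset": [0, 0, 0], "twist": 0}
    - {"fingers": 1, "offset": [0, 0, 0], "twist": 0}
    - {"fingers": 1, "offset": [0, 0, 0], "twist": 0}
    - {"fingers": 1, "offset": [0, 0, 0], "twist": 0}
    - {"fingers": 1, "offset": [0, 0, 0], "twist": 0}
    - {"fingers": 1, "offset": [0, 0, 0], "twist": 0}
    - {"fingers": 1, "offset": [0, 0, 0], "twist": 0}

```text
t: 15.08
tcp_pos: [0.5656, -0.1342, 0.0132]
tool_rot: [2.22, 2.22, 0.002]
ft_force: [-0.4, 0.1, 5.8]
grip_width: 0.631
grip_force: 63.4
```

```bash
python3 plan.py .5162,.3273,.11,0
```

```text
t 15.07 tcp [ 0.5656 -0.1342  0.0132] yaw -0.0 tilt 0.15 q7 -0.09 w 0.631 f 63.4 ft 5.8
 -> (0.5162, 0.3273, 0.11, 0.0) twist -0.0 then off [18.46 -1.97 -3.89] | off before twist [18.46 -1.97 -3.89]
```

Request:
play_rows:
  increments:
    - {"fingers": 1, "offset": [0, 0, -0.5], "twist": 0}
    - {"fingers": 1, "offset": [0, 0, -0.9], "twist": 0}
    - {"fingers": 1, "offset": [0, 0, -1], "twist": 0}
    - {"fingers": 1, "offset": [0, 0, -1], "twist": 0}
    - {"fingers": 1, "offset": [0.5, 0, -0.6], "twist": 0}
    - {"fingers": 1, "offset": [1, -0.11, 0], "twist": 0}
    - {"fingers": 1, "offset": [1, -0.11, 0], "twist": 0}
    - {"fingers": 1, "offset": [1, -0.11, 0], "twist": 0}
    - {"fingers": 1, "offset": [1, -0.11, 0], "twist": 0}
    - {"fingers": 1, "offset": [1, -0.11, 0], "twist": 0}
    - {"fingers": 1, "offset": [1, -0.11, 0], "twist": 0}
    - {"fingers": 1, "offset": [1, -0.11, 0], "twist": 0}

```text
t: 16.58
tcp_pos: [0.5446, 0.0553, 0.1117]
tool_rot: [-2.22, -2.222, 0.0]
ft_force: [0.8, -0.6, -1.1]
grip_width: 0.63
grip_force: 63.3
```

Request:
play_rows:
  increments:
    - {"fingers": 1, "offset": [1, -0.11, 0], "twist": 0}
    - {"fingers": 1, "offset": [1, -0.11, 0], "twist": 0}
    - {"fingers": 1, "offset": [1, -0.11, 0], "twist": 0}
    - {"fingers": 1, "offset": [1, -0.11, 0], "twist": 0}
    - {"fingers": 1, "offset": [1, -0.11, 0], "twist": 0}
    - {"fingers": 1, "offset": [1, -0.11, 0], "twist": 0}
    - {"fingers": 1, "offset": [1, -0.11, 0], "twist": 0}
    - {"fingers": 1, "offset": [1, -0.11, 0], "twist": 0}
    - {"fingers": 1, "offset": [1, -0.11, 0], "twist": 0}
    - {"fingers": 1, "offset": [1, -0.11, 0], "twist": 0}
    - {"fingers": 1, "offset": [0.8, -0.11, 0], "twist": 0}
    - {"fingers": 1, "offset": [0, 0, 0], "twist": 0}

```text
t: 18.08
tcp_pos: [0.5132, 0.326, 0.1118]
tool_rot: [-2.216, -2.225, -0.0]
ft_force: [0.3, -0.6, -1.0]
grip_width: 0.626
grip_force: 63.3
```

```bash
python3 plan.py .5162,.3273,.017,0
```

```text
t 18.07 tcp [0.5132 0.326  0.1118] yaw 0.2 tilt 0.09 q7 -0.88 w 0.626 f 63.3 ft 1.0
 -> (0.5162, 0.3273, 0.017, 0.0) twist 0.03 then off [0.05 0.12 3.79] | off before twist [0.05 0.12 3.79]
```

Request:
play_rows:
  increments:
    - {"fingers": 1, "offset": [0.05, 0.12, 0.5], "twist": 0}
    - {"fingers": 1, "offset": [0, 0, 1], "twist": 0}
    - {"fingers": 1, "offset": [0, 0, 1], "twist": 0}
    - {"fingers": 1, "offset": [0, 0, 0.7], "twist": 0}
    - {"fingers": 1, "offset": [0, 0, 0.4], "twist": 0}
    - {"fingers": 1, "offset": [0, 0, 0.19], "twist": 0}
    - {"fingers": 1, "offset": [0, 0, 0], "twist": 0}
    - {"fingers": 0.25, "offset": [0, 0, 0], "twist": 0}
    - {"fingers": 0.25, "offset": [0, 0, 0], "twist": 0}
    - {"fingers": 0.25, "offset": [0, 0, 0], "twist": 0}
    - {"fingers": 0.25, "offset": [0, 0, 0], "twist": 0}

```text
t: 19.45
tcp_pos: [0.5182, 0.3247, 0.017]
tool_rot: [2.222, 2.221, 0.0]
ft_force: [-0.7, -0.6, 0.1]
grip_width: 0.752
grip_force: 0.0
```

Request:
play_rows:
  increments:
    - {"fingers": 0.25, "offset": [0, 0, -0.5], "twist": 0}
    - {"fingers": 0.25, "offset": [0, 0, -1], "twist": 0}
    - {"fingers": 0.2, "offset": [0, 0, -1], "twist": 0}
    - {"fingers": 0.2, "offset": [0, 0, -1], "twist": 0}
    - {"fingers": 0.2, "offset": [0, 0, -0.5], "twist": 0}

```text
t: 20.08
tcp_pos: [0.5187, 0.3253, 0.1192]
tool_rot: [2.221, 2.221, 0.004]
ft_force: [-0.7, -0.5, -0.8]
grip_width: 0.8
grip_force: 0.0
```

```bash
python3 plan.py .463,.2055,.0095,70.8
```

```text
t 20.07 tcp [0.5187 0.3253 0.1192] yaw -0.0 tilt 0.16 q7 -0.88 w 0.8 f 0.0 ft 0.8
 -> (0.463, 0.2055, 0.0095, 70.8) twist -8.85 then off [ 0.54 -5.27  4.38] | off before twist [-4.8  -2.24  4.38]
```

Request:
play_rows:
  increments:
    - {"fingers": 0.2, "offset": [-0.96, -0.45, 0], "twist": 0}
    - {"fingers": 0.2, "offset": [-0.96, -0.45, 0], "twist": 0}
    - {"fingers": 0.2, "offset": [-0.96, -0.45, 0], "twist": 0}
    - {"fingers": 0.2, "offset": [-0.96, -0.45, 0], "twist": 0}
    - {"fingers": 0.2, "offset": [-0.96, -0.44, 0], "twist": 0}
    - {"fingers": 0.2, "offset": [0, 0, 0.2], "twist": -1}
    - {"fingers": 0.2, "offset": [0, 0, 0.2], "twist": -1}
    - {"fingers": 0.2, "offset": [0, 0, 0.2], "twist": -1}
    - {"fingers": 0.2, "offset": [0, 0, 0.2], "twist": -1}
    - {"fingers": 0.2, "offset": [0, 0, 0.2], "twist": -1}
    - {"fingers": 0.2, "offset": [0, 0, 0.2], "twist": -1}
    - {"fingers": 0.2, "offset": [0, 0, 0.2], "twist": -1}

```text
t: 21.58
tcp_pos: [0.4619, 0.2046, 0.0817]
tool_rot: [-0.912, -3.006, 0.0]
ft_force: [0.3, -0.2, -0.7]
grip_width: 0.801
grip_force: 0.0
```

Request:
play_rows:
  increments:
    - {"fingers": 0.2, "offset": [0, 0, 0.2], "twist": -1}
    - {"fingers": 0.2, "offset": [0, 0, 0.2], "twist": -0.85}
    - {"fingers": 0.2, "offset": [0, 0, 0], "twist": 0}

```text
t: 21.95
tcp_pos: [0.4617, 0.2044, 0.0715]
tool_rot: [-0.525, -3.096, 0.0]
ft_force: [0.1, -0.1, -0.8]
grip_width: 0.802
grip_force: 0.0
```

```bash
python3 plan.py .463,.2055,.0095,70.8
```

```text
t 21.95 tcp [0.4617 0.2044 0.0715] yaw 70.7 tilt 0.06 q7 0.41 w 0.802 f 0.0 ft 0.8
 -> (0.463, 0.2055, 0.0095, 70.8) twist -0.01 then off [-0.04  0.06  2.48] | off before twist [-0.04  0.06  2.48]
```

Request:
play_rows:
  increments:
    - {"fingers": 0.2, "offset": [-0.04, 0.06, 0.8], "twist": 0}
    - {"fingers": 0.2, "offset": [0, 0, 0.9], "twist": 0}
    - {"fingers": 0.2, "offset": [0, 0, 0.7], "twist": 0}
    - {"fingers": 0.2, "offset": [0, 0, 0], "twist": 0}
    - {"fingers": 1, "offset": [0, 0, 0], "twist": 0}
    - {"fingers": 1, "offset": [0, 0, 0], "twist": 0}
    - {"fingers": 1, "offset": [0, 0, 0], "twist": 0}
    - {"fingers": 1, "offset": [0, 0, 0], "twist": 0}
    - {"fingers": 1, "offset": [0, 0, 0], "twist": 0}
    - {"fingers": 1, "offset": [0, 0, 0], "twist": 0}

```text
t: 23.2
tcp_pos: [0.4642, 0.2061, 0.0127]
tool_rot: [0.524, 3.096, 0.001]
ft_force: [-0.9, 0.1, 7.2]
grip_width: 0.529
grip_force: 62.0
```

```bash
python3 plan.py .4997,-.4245,.11,83.8
```

```text
t 23.2 tcp [0.4642 0.2061 0.0127] yaw 70.8 tilt 0.1 q7 0.34 w 0.529 f 62.0 ft 7.2
 -> (0.4997, -0.4245, 0.11, 83.8) twist -1.63 then off [ -4.14 -24.92  -3.9 ] | off before twist [ -9.65 -23.35  -3.9 ]
```

Request:
play_rows:
  increments:
    - {"fingers": 1, "offset": [0, 0, -0.5], "twist": 0}
    - {"fingers": 1, "offset": [0, 0, -0.9], "twist": 0}
    - {"fingers": 1, "offset": [0, 0, -1], "twist": -0.8}
    - {"fingers": 1, "offset": [0, 0, -1], "twist": -0.83}
    - {"fingers": 1, "offset": [-0.17, -0.5, -0.6], "twist": 0}
    - {"fingers": 1, "offset": [-0.17, -1, 0], "twist": 0}
    - {"fingers": 1, "offset": [-0.17, -1, 0], "twist": 0}
    - {"fingers": 1, "offset": [-0.17, -1, 0], "twist": 0}
    - {"fingers": 1, "offset": [-0.17, -1, 0], "twist": 0}
    - {"fingers": 1, "offset": [-0.17, -1, 0], "twist": 0}
    - {"fingers": 1, "offset": [-0.17, -1, 0], "twist": 0}
    - {"fingers": 1, "offset": [-0.17, -1, 0], "twist": 0}

```text
t: 24.7
tcp_pos: [0.4769, 0.0148, 0.1123]
tool_rot: [0.169, 3.137, -0.001]
ft_force: [0.0, -0.0, -0.5]
grip_width: 0.525
grip_force: 61.4
```

Request:
play_rows:
  increments:
    - {"fingers": 1, "offset": [-0.17, -1, 0], "twist": 0}
    - {"fingers": 1, "offset": [-0.17, -1, 0], "twist": 0}
    - {"fingers": 1, "offset": [-0.17, -1, 0], "twist": 0}
    - {"fingers": 1, "offset": [-0.17, -1, 0], "twist": 0}
    - {"fingers": 1, "offset": [-0.17, -1, 0], "twist": 0}
    - {"fingers": 1, "offset": [-0.17, -1, 0], "twist": 0}
    - {"fingers": 1, "offset": [-0.17, -1, 0], "twist": 0}
    - {"fingers": 1, "offset": [-0.17, -1, 0], "twist": 0}
    - {"fingers": 1, "offset": [-0.17, -1, 0], "twist": 0}
    - {"fingers": 1, "offset": [-0.17, -1, 0], "twist": 0}
    - {"fingers": 1, "offset": [-0.17, -1, 0], "twist": 0}
    - {"fingers": 1, "offset": [-0.17, -1, 0], "twist": 0}

```text
t: 26.2
tcp_pos: [0.4956, -0.2896, 0.1119]
tool_rot: [0.169, 3.137, 0.0]
ft_force: [-0.5, -0.3, -2.3]
grip_width: 0.528
grip_force: 61.4
```

```bash
python3 plan.py .4997,-.4245,.0165,83.8
```

```text
t 26.2 tcp [ 0.4956 -0.2896  0.1119] yaw 83.8 tilt 0.0 q7 1.6 w 0.528 f 61.4 ft 2.3
 -> (0.4997, -0.4245, 0.0165, 83.8) twist 0.0 then off [-0.74 -5.35  3.82] | off before twist [-0.74 -5.35  3.82]
```

Request:
play_rows:
  increments:
    - {"fingers": 1, "offset": [-0.12, -0.9, 0], "twist": 0}
    - {"fingers": 1, "offset": [-0.12, -0.9, 0], "twist": 0}
    - {"fingers": 1, "offset": [-0.12, -0.9, 0], "twist": 0}
    - {"fingers": 1, "offset": [-0.12, -0.9, 0], "twist": 0}
    - {"fingers": 1, "offset": [-0.12, -0.9, 0], "twist": 0}
    - {"fingers": 1, "offset": [-0.14, -0.85, 0], "twist": 0}
    - {"fingers": 1, "offset": [0, 0, 1], "twist": 0}
    - {"fingers": 1, "offset": [0, 0, 1], "twist": 0}
    - {"fingers": 1, "offset": [0, 0, 0.9], "twist": 0}
    - {"fingers": 1, "offset": [0, 0, 0.5], "twist": 0}
    - {"fingers": 1, "offset": [0, 0, 0.3], "twist": 0}
    - {"fingers": 1, "offset": [0, 0, 0.12], "twist": 0}

```text
t: 27.7
tcp_pos: [0.4998, -0.4231, 0.0164]
tool_rot: [0.169, 3.137, -0.0]
ft_force: [-1.4, 0.6, -1.2]
grip_width: 0.526
grip_force: 61.4
```

Request:
play_rows:
  increments:
    - {"fingers": 1, "offset": [0, 0, 0], "twist": 0}
    - {"fingers": 0.35, "offset": [0, 0, 0], "twist": 0}
    - {"fingers": 0.35, "offset": [0, 0, 0], "twist": 0}
    - {"fingers": 0.35, "offset": [0, 0, 0], "twist": 0}
    - {"fingers": 0.35, "offset": [0, 0, 0], "twist": 0}

```text
t: 28.32
tcp_pos: [0.4997, -0.4231, 0.0164]
tool_rot: [0.169, 3.137, -0.0]
ft_force: [0.0, -0.8, 0.6]
grip_width: 0.654
grip_force: 0.0
```

Request:
play_rows:
  increments:
    - {"fingers": 0.35, "offset": [0, 0, -0.5], "twist": 0}
    - {"fingers": 0.35, "offset": [0, 0, -1], "twist": 0}
    - {"fingers": 0.2, "offset": [0, 0, -1], "twist": 0}
    - {"fingers": 0.2, "offset": [0, 0, -1], "twist": 0}
    - {"fingers": 0.2, "offset": [0, 0, -0.5], "twist": 0}

```text
t: 28.95
tcp_pos: [0.5004, -0.4233, 0.1187]
tool_rot: [0.169, 3.135, -0.002]
ft_force: [0.3, -0.4, -0.2]
grip_width: 0.799
grip_force: 0.0
```

```bash
python3 plan.py .5549,.0101,.01,23.4;  python3 - <<'E'
from workcell import r
import cv2
c=r.capture("top"); cv2.imwrite("pics/p2.png",cv2.resize(c["img"][100:270,50:460],None,fx=1.9,fy=1.9))
E
```

```text
t 28.95 tcp [ 0.5004 -0.4233  0.1187] yaw 83.8 tilt 0.16 q7 1.79 w 0.799 f 0.0 ft 0.4
 -> (0.5549, 0.0101, 0.01, 23.4) twist 7.55 then off [15.05  8.88  4.33] | off before twist [-0.29 17.47  4.33]
```

View pics/p2.png

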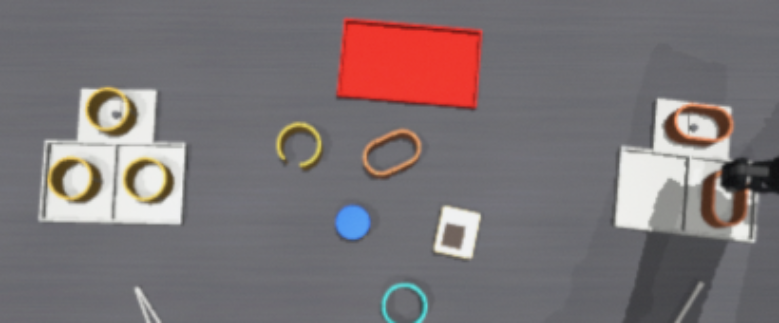

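Both rounds stand in their bays at picture (72,178) and (148,180), and the first obround is in its bay at (723,197). Next is the second obround, at (391,153).

Request:
play_rows:
  increments:
    - {"fingers": 0.2, "offset": [-0.02, 1, 0], "twist": 0}
    - {"fingers": 0.2, "offset": [-0.02, 1, 0], "twist": 0}
    - {"fingers": 0.2, "offset": [-0.02, 1, 0], "twist": 0}
    - {"fingers": 0.2, "offset": [-0.02, 1, 0], "twist": 0}
    - {"fingers": 0.2, "offset": [-0.02, 1, 0], "twist": 0}
    - {"fingers": 0.2, "offset": [-0.02, 1, 0], "twist": 0}
    - {"fingers": 0.2, "offset": [-0.02, 1, 0], "twist": 0}
    - {"fingers": 0.2, "offset": [-0.02, 1, 0], "twist": 0}
    - {"fingers": 0.2, "offset": [-0.02, 1, 0], "twist": 0}
    - {"fingers": 0.2, "offset": [-0.02, 1, 0], "twist": 0}
    - {"fingers": 0.2, "offset": [-0.02, 1, 0], "twist": 0}
    - {"fingers": 0.2, "offset": [-0.02, 1, 0], "twist": 0}

```text
t: 30.5
tcp_pos: [0.5376, -0.1241, 0.1161]
tool_rot: [-0.169, -3.137, 0.0]
ft_force: [-0.5, -0.2, -0.5]
grip_width: 0.795
grip_force: 0.0
```

Request:
play_rows:
  increments:
    - {"fingers": 0.2, "offset": [-0.02, 1, 0], "twist": 0}
    - {"fingers": 0.2, "offset": [-0.02, 1, 0], "twist": 0}
    - {"fingers": 0.2, "offset": [-0.02, 1, 0], "twist": 0}
    - {"fingers": 0.2, "offset": [0, 1, 0], "twist": 0}
    - {"fingers": 0.2, "offset": [0, 1, 0], "twist": 0}
    - {"fingers": 0.2, "offset": [0, 0.47, 0], "twist": 0.5}
    - {"fingers": 0.2, "offset": [0, 0, 0.3], "twist": 1}
    - {"fingers": 0.2, "offset": [0, 0, 0.3], "twist": 1}
    - {"fingers": 0.2, "offset": [0, 0, 0.3], "twist": 1}
    - {"fingers": 0.2, "offset": [0, 0, 0.3], "twist": 1}
    - {"fingers": 0.2, "offset": [0, 0, 0.3], "twist": 1}
    - {"fingers": 0.2, "offset": [0, 0, 0.3], "twist": 1}

```text
t: 32.0
tcp_pos: [0.5536, 0.0108, 0.0708]
tool_rot: [-1.533, -2.742, 0.0]
ft_force: [0.6, 0.1, -0.1]
grip_width: 0.801
grip_force: 0.0
```

Request:
play_rows:
  increments:
    - {"fingers": 0.2, "offset": [0, 0, 0.2], "twist": 1}
    - {"fingers": 0.2, "offset": [0, 0, 0], "twist": 0.05}

```text
t: 32.25
tcp_pos: [0.5534, 0.0107, 0.0659]
tool_rot: [-1.723, -2.626, 0.001]
ft_force: [0.7, -0.8, -0.0]
grip_width: 0.799
grip_force: 0.0
```

```bash
python3 plan.py .5549,.0101,.0095,23.4
```

```text
t 32.25 tcp [0.5534 0.0107 0.0659] yaw 23.5 tilt 0.06 q7 0.05 w 0.799 f 0.0 ft 0.8
 -> (0.5549, 0.0101, 0.0095, 23.4) twist 0.01 then off [-0.05  0.05  2.25] | off before twist [-0.05  0.05  2.25]
```

Request:
play_rows:
  increments:
    - {"fingers": 0.2, "offset": [-0.05, 0.05, 0.8], "twist": 0}
    - {"fingers": 0.2, "offset": [0, 0, 0.8], "twist": 0}
    - {"fingers": 0.2, "offset": [0, 0, 0.6], "twist": 0}
    - {"fingers": 0.2, "offset": [0, 0, 0], "twist": 0}
    - {"fingers": 1, "offset": [0, 0, 0], "twist": 0}
    - {"fingers": 1, "offset": [0, 0, 0], "twist": 0}
    - {"fingers": 1, "offset": [0, 0, 0], "twist": 0}
    - {"fingers": 1, "offset": [0, 0, 0], "twist": 0}
    - {"fingers": 1, "offset": [0, 0, 0], "twist": 0}
    - {"fingers": 1, "offset": [0, 0, 0], "twist": 0}

```text
t: 33.5
tcp_pos: [0.5563, 0.0099, 0.0121]
tool_rot: [1.723, 2.625, 0.001]
ft_force: [0.4, -0.1, 6.6]
grip_width: 0.529
grip_force: 61.9
```

```bash
python3 plan.py .5095,-.334,.11,83.8
```

```text
t 33.5 tcp [0.5563 0.0099 0.0121] yaw 23.4 tilt 0.09 q7 0.01 w 0.529 f 61.9 ft 6.6
 -> (0.5095, -0.334, 0.11, 83.8) twist -7.55 then off [  0.37 -13.88  -3.92] | off before twist [-11.88  -7.18  -3.92]
```

Request:
play_rows:
  increments:
    - {"fingers": 1, "offset": [0, 0, -0.5], "twist": 0}
    - {"fingers": 1, "offset": [0, 0, -0.9], "twist": 0}
    - {"fingers": 1, "offset": [0, 0, -1], "twist": -0.55}
    - {"fingers": 1, "offset": [0, 0, -1], "twist": -1}
    - {"fingers": 1, "offset": [0, 0, -0.6], "twist": -1}
    - {"fingers": 1, "offset": [0, 0, 0], "twist": -1}
    - {"fingers": 1, "offset": [0, 0, 0], "twist": -1}
    - {"fingers": 1, "offset": [0, 0, 0], "twist": -1}
    - {"fingers": 1, "offset": [0, 0, 0], "twist": -1}
    - {"fingers": 1, "offset": [0, 0, 0], "twist": -1}

```text
t: 34.75
tcp_pos: [0.5554, 0.0095, 0.1117]
tool_rot: [-0.162, -3.137, 0.001]
ft_force: [0.9, -0.2, -1.0]
grip_width: 0.525
grip_force: 61.1
```

Request:
play_rows:
  increments:
    - {"fingers": 1, "offset": [0.03, -1, 0], "twist": 0}
    - {"fingers": 1, "offset": [0.03, -1, 0], "twist": 0}
    - {"fingers": 1, "offset": [0.03, -1, 0], "twist": 0}
    - {"fingers": 1, "offset": [0.03, -1, 0], "twist": 0}
    - {"fingers": 1, "offset": [0.03, -1, 0], "twist": 0}
    - {"fingers": 1, "offset": [0.03, -1, 0], "twist": 0}
    - {"fingers": 1, "offset": [0.03, -1, 0], "twist": 0}
    - {"fingers": 1, "offset": [0.03, -1, 0], "twist": 0}
    - {"fingers": 1, "offset": [0.03, -1, 0], "twist": 0}
    - {"fingers": 1, "offset": [0.03, -1, 0], "twist": 0}
    - {"fingers": 1, "offset": [0.03, -1, 0], "twist": 0}
    - {"fingers": 1, "offset": [0.03, -1, 0], "twist": 0}

```text
t: 36.25
tcp_pos: [0.5139, -0.2884, 0.1117]
tool_rot: [-0.169, -3.137, 0.0]
ft_force: [0.6, -0.1, -1.5]
grip_width: 0.526
grip_force: 61.3
```

```bash
python3 plan.py .5095,-.334,.0165,83.8
```

```text
t 36.25 tcp [ 0.5139 -0.2884  0.1117] yaw 83.8 tilt 0.03 q7 1.58 w 0.526 f 61.3 ft 1.5
 -> (0.5095, -0.334, 0.0165, 83.8) twist 0.0 then off [-0.02 -1.83  3.81] | off before twist [-0.02 -1.83  3.81]
```

Request:
play_rows:
  increments:
    - {"fingers": 1, "offset": [-0.02, -0.93, 0], "twist": 0}
    - {"fingers": 1, "offset": [0, -0.9, 0], "twist": 0}
    - {"fingers": 1, "offset": [0, 0, 1], "twist": 0}
    - {"fingers": 1, "offset": [0, 0, 1], "twist": 0}
    - {"fingers": 1, "offset": [0, 0, 0.9], "twist": 0}
    - {"fingers": 1, "offset": [0, 0, 0.5], "twist": 0}
    - {"fingers": 1, "offset": [0, 0, 0.3], "twist": 0}
    - {"fingers": 1, "offset": [0, 0, 0.11], "twist": 0}
    - {"fingers": 1, "offset": [0, 0, 0], "twist": 0}
    - {"fingers": 0.35, "offset": [0, 0, 0], "twist": 0}
    - {"fingers": 0.35, "offset": [0, 0, 0], "twist": 0}
    - {"fingers": 0.35, "offset": [0, 0, 0], "twist": 0}

```text
t: 37.75
tcp_pos: [0.5102, -0.3332, 0.0164]
tool_rot: [0.169, 3.136, -0.0]
ft_force: [-0.5, 0.6, -0.1]
grip_width: 0.65
grip_force: 0.0
```

Request:
play_rows:
  increments:
    - {"fingers": 0.35, "offset": [0, 0, 0], "twist": 0}
    - {"fingers": 0.35, "offset": [0, 0, -0.5], "twist": 0}
    - {"fingers": 0.35, "offset": [0, 0, -1], "twist": 0}
    - {"fingers": 0.15, "offset": [0, 0, -1], "twist": 0}
    - {"fingers": 0.15, "offset": [0, 0, -1], "twist": 0}
    - {"fingers": 0.15, "offset": [0, 0, -0.5], "twist": 0}

```text
t: 38.5
tcp_pos: [0.5108, -0.3333, 0.1183]
tool_rot: [0.169, 3.135, -0.002]
ft_force: [0.3, -0.2, 0.3]
grip_width: 0.85
grip_force: 0.0
```

```bash
python3 plan.py .5639,.1291,.0095,81; python3 - <<'E'
from fit import *
from workcell import r
T=r.capture("top"); p=np.array([.5639,.1291])
u,v=proj([*p,.04],T)[0].astype(int)
cv2.imwrite("pics/o.png",cv2.resize(T["img"][v-25:v+25,u-25:u+25],None,fx=8,fy=8,interpolation=cv2.INTER_CUBIC)); print(u,v)
E
```

```text
t 38.5 tcp [ 0.5108 -0.3333  0.1183] yaw 83.8 tilt 0.15 q7 1.65 w 0.85 f 0.0 ft 0.3
 -> (0.5639, 0.1291, 0.0095, 81.0) twist 0.35 then off [ 0.81 18.6   4.33] | off before twist [-0.11 18.62  4.33]
206 175
```

View pics/o.png

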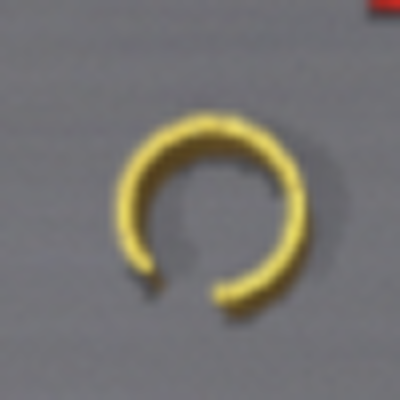

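```bash
python3 - <<'E'
from fit import *
T=pickle.load(open("top0.pkl","rb")); f=lambda u,v:back((181+u/8-.5,150+v/8-.5),T,.04)
c=f(211,208); d=f(185,283)-c; print(c,f(117,208),f(306,208),f(211,113),np.degrees(np.arctan2(d[1],d[0])))
E
python3 plan.py .5645,.128,.0095,71
```

```text
[0.56423737 0.12900774] [0.56409862 0.15755066] [0.56438015 0.10016736] [0.59363447 0.12961453] 162.22505731356546
t 38.55 tcp [ 0.5113 -0.3334  0.1193] yaw 83.8 tilt 0.21 q7 1.65 w 0.847 f 0.0 ft 0.9
 -> (0.5645, 0.128, 0.0095, 71.0) twist 1.6 then off [ 4.01 18.15  4.36] | off before twist [-0.12 18.59  4.36]
```

Request:
play_rows:
  increments:
    - {"fingers": 0.1, "offset": [-0.01, 1, 0], "twist": 0}
    - {"fingers": 0.1, "offset": [-0.01, 1, 0], "twist": 0}
    - {"fingers": 0.1, "offset": [-0.01, 1, 0], "twist": 0}
    - {"fingers": 0.1, "offset": [-0.01, 1, 0], "twist": 0}
    - {"fingers": 0.1, "offset": [-0.01, 1, 0], "twist": 0}
    - {"fingers": 0.1, "offset": [-0.01, 1, 0], "twist": 0}
    - {"fingers": 0.1, "offset": [-0.01, 1, 0], "twist": 0}
    - {"fingers": 0.1, "offset": [-0.01, 1, 0], "twist": 0}
    - {"fingers": 0.1, "offset": [-0.01, 1, 0], "twist": 0}
    - {"fingers": 0.1, "offset": [-0.01, 1, 0], "twist": 0}
    - {"fingers": 0.1, "offset": [-0.01, 1, 0], "twist": 0}
    - {"fingers": 0.1, "offset": [-0.01, 1, 0], "twist": 0}

```text
t: 40.05
tcp_pos: [0.5449, -0.0345, 0.1155]
tool_rot: [-0.169, -3.136, 0.0]
ft_force: [0.0, -0.8, -0.3]
grip_width: 0.901
grip_force: 0.0
```

Request:
play_rows:
  increments:
    - {"fingers": 0.1, "offset": [0, 1, 0], "twist": 0}
    - {"fingers": 0.1, "offset": [0, 1, 0], "twist": 0}
    - {"fingers": 0.1, "offset": [0, 1, 0], "twist": 0}
    - {"fingers": 0.1, "offset": [0, 1, 0], "twist": 0}
    - {"fingers": 0.1, "offset": [0, 1, 0], "twist": 0}
    - {"fingers": 0.1, "offset": [0, 1, 0], "twist": 0}
    - {"fingers": 0.1, "offset": [0, 0.62, 0], "twist": 0}
    - {"fingers": 0.1, "offset": [0, 0, 0.8], "twist": 0.74}
    - {"fingers": 0.1, "offset": [0, 0, 0.8], "twist": 0.74}
    - {"fingers": 0.1, "offset": [0, 0, 0], "twist": 0}

```text
t: 41.3
tcp_pos: [0.562, 0.1286, 0.0745]
tool_rot: [-0.491, -3.1, 0.002]
ft_force: [-0.1, -0.3, -0.3]
grip_width: 0.901
grip_force: 0.0
```

```bash
python3 plan.py .564,.129,.0095,72
```

```text
t 41.3 tcp [0.562  0.1286 0.0745] yaw 72.0 tilt 0.19 q7 0.61 w 0.901 f 0.0 ft 0.3
 -> (0.564, 0.129, 0.0095, 72.0) twist 0.0 then off [-0.08  0.05  2.6 ] | off before twist [-0.08  0.05  2.6 ]
```

Request:
play_rows:
  increments:
    - {"fingers": 0.1, "offset": [-0.08, 0.05, 0.8], "twist": 0}
    - {"fingers": 0.1, "offset": [0, 0, 0.9], "twist": 0}
    - {"fingers": 0.1, "offset": [0, 0, 0.8], "twist": 0}
    - {"fingers": 0.1, "offset": [0, 0, 0], "twist": 0}
    - {"fingers": 1, "offset": [0, 0, 0], "twist": 0}
    - {"fingers": 1, "offset": [0, 0, 0], "twist": 0}
    - {"fingers": 1, "offset": [0, 0, 0], "twist": 0}
    - {"fingers": 1, "offset": [0, 0, 0], "twist": 0}
    - {"fingers": 1, "offset": [0, 0, 0], "twist": 0}
    - {"fingers": 1, "offset": [0, 0, 0], "twist": 0}

```text
t: 42.55
tcp_pos: [0.5661, 0.1304, 0.0147]
tool_rot: [0.491, 3.101, 0.001]
ft_force: [-0.5, -0.4, 7.1]
grip_width: 0.634
grip_force: 63.6
```

```bash
python3 plan.py .681,-.0135,.11,72 .681,-.0135,.11,85
```

```text
t 42.55 tcp [0.5661 0.1304 0.0147] yaw 72.0 tilt 0.11 q7 0.57 w 0.634 f 63.6 ft 7.1
 -> (0.681, -0.0135, 0.11, 72.0) twist -0.0 then off [-6.15 -4.05 -3.81] | off before twist [-6.15 -4.05 -3.81]
t 42.55 tcp [0.5661 0.1304 0.0147] yaw 72.0 tilt 0.11 q7 0.57 w 0.634 f 63.6 ft 7.1
 -> (0.681, -0.0135, 0.11, 85.0) twist -1.63 then off [-5.09 -5.33 -3.81] | off before twist [-6.15 -4.05 -3.81]
```

Request:
play_rows:
  increments:
    - {"fingers": 1, "offset": [0, 0, -0.5], "twist": 0}
    - {"fingers": 1, "offset": [0, 0, -0.9], "twist": 0}
    - {"fingers": 1, "offset": [0, 0, -1], "twist": 0}
    - {"fingers": 1, "offset": [0, 0, -1], "twist": 0}
    - {"fingers": 1, "offset": [-0.4, -0.2, -0.5], "twist": 0}
    - {"fingers": 1, "offset": [-0.95, -0.65, 0], "twist": 0}
    - {"fingers": 1, "offset": [-0.95, -0.65, 0], "twist": 0}
    - {"fingers": 1, "offset": [-0.95, -0.65, 0], "twist": 0}
    - {"fingers": 1, "offset": [-0.95, -0.65, 0], "twist": 0}
    - {"fingers": 1, "offset": [-0.95, -0.65, 0], "twist": 0}
    - {"fingers": 1, "offset": [-0.95, -0.6, 0], "twist": 0}
    - {"fingers": 1, "offset": [0, 0, 0], "twist": 0}

```text
t: 44.05
tcp_pos: [0.6802, -0.0177, 0.1105]
tool_rot: [-0.5, -3.101, 0.002]
ft_force: [-0.1, -1.1, -1.1]
grip_width: 0.631
grip_force: 63.2
```

```bash
python3 plan.py .681,-.0135,.018,72
```

```text
t 44.05 tcp [ 0.6802 -0.0177  0.1105] yaw 71.7 tilt 0.07 q7 0.9 w 0.631 f 63.2 ft 1.1
 -> (0.681, -0.0135, 0.018, 72.0) twist -0.04 then off [0.02 0.18 3.7 ] | off before twist [0.02 0.18 3.7 ]
```

Request:
play_rows:
  increments:
    - {"fingers": 1, "offset": [0, 0.15, 0.9], "twist": 0}
    - {"fingers": 1, "offset": [0, 0, 1], "twist": 0}
    - {"fingers": 1, "offset": [0, 0, 0.9], "twist": 0}
    - {"fingers": 1, "offset": [0, 0, 0.5], "twist": 0}
    - {"fingers": 1, "offset": [0, 0, 0.25], "twist": 0}
    - {"fingers": 1, "offset": [0, 0, 0.15], "twist": 0}
    - {"fingers": 1, "offset": [0, 0, 0], "twist": 0}
    - {"fingers": 0.2, "offset": [0, 0, 0], "twist": 0}
    - {"fingers": 0.2, "offset": [0, 0, 0], "twist": 0}
    - {"fingers": 0.2, "offset": [0, 0, 0], "twist": 0}
    - {"fingers": 0.2, "offset": [0, 0, 0], "twist": 0}

```text
t: 45.42
tcp_pos: [0.6803, -0.0099, 0.0187]
tool_rot: [0.492, 3.103, 0.0]
ft_force: [-0.5, -0.1, 0.0]
grip_width: 0.803
grip_force: 0.0
```

Request:
play_rows:
  increments:
    - {"fingers": 0.2, "offset": [0, 0, -0.5], "twist": 0}
    - {"fingers": 0.2, "offset": [0, 0, -1], "twist": 0}
    - {"fingers": 0.2, "offset": [0, 0, -1], "twist": 0}
    - {"fingers": 0.2, "offset": [0, 0, -1], "twist": 0}
    - {"fingers": 0.2, "offset": [1, 0, -1], "twist": 0}
    - {"fingers": 0.2, "offset": [1, 0, -1], "twist": 0}
    - {"fingers": 0.2, "offset": [1, 0, -1], "twist": 0}
    - {"fingers": 0.2, "offset": [1, 0, 0], "twist": 0}
    - {"fingers": 0.2, "offset": [1, 0, 0], "twist": 0}
    - {"fingers": 0.2, "offset": [1, 0, 0], "twist": 0}
    - {"fingers": 0.2, "offset": [0, 0, 0], "twist": 0}

```text
t: 46.8
tcp_pos: [0.5366, 0.0374, 0.1823]
tool_rot: [0.488, 3.102, -0.002]
ft_force: [-0.3, -0.0, 0.1]
grip_width: 0.802
grip_force: 0.0
```

```bash
python3 - <<'E'
from workcell import r
import cv2
c=r.capture("side"); cv2.imwrite("pics/e1.png",cv2.resize(c["img"][90:360,160:330],None,fx=2.2,fy=2.2))
c=r.capture("top"); cv2.imwrite("pics/e2.png",cv2.resize(c["img"][100:280,50:460],None,fx=1.9,fy=1.9))
E
```

```text
(no output)
```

View pics/e1.png

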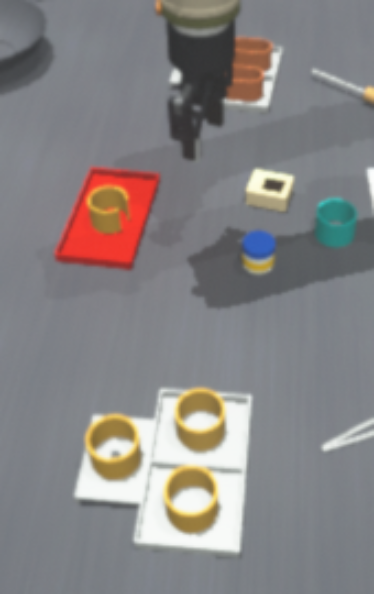

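View pics/e2.png

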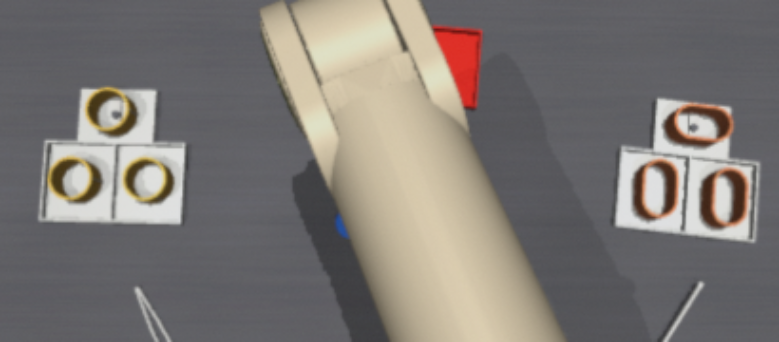

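The views show all five bands upright in their trays: the C band in red at side (108,208), the rounds at top (72,178) and (148,180), and the obrounds at (655,188) and (723,197). The jar and brick haven't moved, and the arm is clear of everything.

```bash
python3 -c "
from workcell import r
print(r.job_done())"
```

```text
the job is handed in; nothing more can be done
None
```

I handed the job in at about 47 s. The last pictures show all five bands upright in the correct trays, one to a bay in the grey trays, and the flux jar and firebrick where they were.

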